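Tip a carton onto its back under the fixed scanner and trigger the read

ROBOT

A 6-joint arm with a two-finger parallel gripper is mounted at the origin on the work surface. World frame = base frame: x ahead of the robot, y to its left, z up, the work surface at z = 0. Lengths are in m, angles in degrees, forces in N, time in s.
With the tool pointing down it reaches from about 0.4 to 0.825 m from the base axis. Payload 7 kg.
Tool frame: the origin (TCP) lies at the very end of the fingers, on their centre line; the grasp point (between the pads) lies 19 mm behind it; z points along the fingers, y is the direction in which the jaws open and shut (so a half turn about z gives the same grasp; the last joint's range is limited). The gripper opens to 88 mm and grips with 3 to 60 N. Pads are 19 mm wide; open, the fingers measure 130 mm over their backs; the gripper's body (78 mm by 193 mm) begins 47 mm behind the grasp point.
Start: joints at [-48.581, 20.546, 0.682, 0, -70.136, -16.507], TCP at [0.284, -0.612, 0.227] pointing down, gripper open.
Joint ranges: [-176.03, 176.03], [-82.01, 121.73], [-58.28, 71.71], [-173.87, 95.51], [-174.79, -0.11], [-173.66, 173.66]. Speed limits (degrees/s): [136.94, 136.94, 172.46, 180, 180, 180].

INTERFACE

Orientations are given as [roll, pitch, yaw] about the fixed x, y, z axes, in that order (R = Rz(yaw) Ry(pitch) Rx(roll)).
In Python, from plant import ctrl gives the robot as it stands.
- The arm moves only by the tool move_arm, never from a script. Its argument "increments" is a list of rows, each a list of 2 entries, a list of its own where there are three numbers: the shift along the world's x, y, z in mm, then the turn about the world's z in rad. A call has exactly 8 rows; each row shifts and turns the pose as measured when the row begins; what a row does not reach is not made up. A row lasts 1/10 s, in which the tool goes at most 50 mm and 8.59 degrees, less where a joint would pass 70% of its speed; a pose out of reach is approached as far as the arm can. A call with a gripper value outside its range is refused whole. "jaw" is the gripper command: -1 is shut, 1 is fully open, values between are in proportion, set as the call begins (left out, the last holds). The fingers move at their own pace and stop on an object; the grip force is fixed at half the most. Time passes only in rows, so rows that do not move let the fingers close, or fill a call up. It gives the time, the measured TCP pose, the force and the opening at its end, in the units of the state.
- ctrl.get_obs(): the state, without advancing time (a new reading comes with each control period).
- ctrl.snapshot(name): name is "scene" or "top" or "wrist"; returns a dict with "color" (384x512x3 uint8, red, green, blue), "fx", "fy", "cx", "cy" (pixels), "R" (3x3) and "t" (3): a world point X has camera coordinates R X + t. Camera axes: x right, y down, z forward; pixel columns grow to the right and rows downward; lengths in m; the calibration is good to about 2 mm. The wrist camera is an equidistant fisheye: a pixel r from the principal point sees the ray r / f radians off the axis. A picture is of the moment at which its call begins. There is no depth.
- ctrl.close_job(): hands the job in, once; it reports no verdict.
The state is a dict: "clock": time; "joint_pos": joint angles; "qvel": joint speeds; "tau": joint torques, N m; "tool_pos": TCP position; "orientation": TCP orientation; "force": force on the tool from outside, world axes, zero at the start; "moment": the same for the moment, N m; "opening": finger opening in m.
Only numpy, scipy, OpenCV 4.12 (cv2) and the standard library are available. Lean on these libraries where they do the work, as an engineer would, in place of code of your own. Each camera call takes 0.05 s, during which the arm holds its last target.

TASK

Get the carton that stands on the steel scan plate read by the scanner over it. By pushing only, without ever lifting it, tip it over onto its back towards the end stop so that its white label faces up, and slide it on until its end sits flush against the stop, wholly in front of it; then press the green read button fully down and let go. Leave the scanner and everything else on the bench undisturbed.

Things in the scene. Friction and masses are not known exactly. Their poses are not given: they have to be found in the camera images.
- carton: The carton to be read, the only one on the plate: closed pale box with blue bands at both ends, 50 (own x) x 80 (own y) x 140 (own z) mm, 0.12 to 0.26 kg, loose. Origin: centre of its underside as it stands at the start, own z up. White label with bar code on its own -x face, turned away from the stop; own +x points to the stop within 0.2 rad. Label up means own x down; lying it is 50 mm high.
- carton_mid (a point): Centre of the carton's volume, 70 mm up its own z from the underside. At the start it is near fixture own x = -78 mm (+-17), own y = 0 (+-20).
- carton_top (a point): Centre of the carton's 50 x 80 mm top end, 140 mm up its own z; once the carton lies on its back this end leads and meets the stop. Slid by one narrow point it can arrive askew and jam there (friction about 0.5 to 0.7); pushed at its trailing end by two fingertips spread some 40 mm apart across it, level with the stop, it comes square.
- carton_push (a point): Point on the label face (own -x face), on its middle line, 115 mm above the underside. Pushed hereabouts towards own +x (about 2 N) the carton tips about its far lower edge, passes its balance at 20 degrees (some 45 mm of push) and falls on its back, label up, own z towards the stop.
- fixture: Scan fixture, fixed to the bench: flat steel plate 340 (own x) x 190 (own y) x 6 mm, turned up to 35 degrees from straight ahead. Origin: centre of the plate's underside, on the bench. Own +x runs along the plate to the end stop, an upright steel strip 190 mm long across own y, 8 mm thick, 30 mm high above the plate, its face at own x = +130 mm.
- stop_face (a point): Middle of the end stop's face that the carton meets: fixture own x = +130, y = 0 mm, 31 mm above the bench. With the carton home its trailing end is at own x = -10 mm, where yellow corner marks are painted on the plate.
- scan_head: Fixed bar-code scanner on a 20 mm post, part of the fixture; leave it alone. Origin: foot of the post, on the plate at fixture own x = +158, y = +80 mm. Post 270 mm tall; from its top a bar runs 80 mm to own -y and carries the dark scanner box (42 x 56 x 62 mm, underside about 215 mm above the bench) over own x = +125 to +190 mm, y = 0.
- read_button (a joint): Travel of the green read button, pressed straight down: 0 released, 0.006 m fully down; spring return, 5 N holds it fully down.
- read_button_top (a point): Centre of the green button's top, 32 mm wide, in a grey housing on the bench beside the plate, at fixture own x = +20, y = -128 mm.
- waiting1: Another carton of the same make, 50 x 80 x 140 mm, loose, standing on the bench on the plate's +y side; leave it. Origin: centre of its underside.
- waiting2: A second waiting carton, the same, farther along the plate's +y side; leave it. Origin: centre of its underside.
- label_roll: White roll of blank labels lying on its side face, 80 mm across, 50 mm high, loose, beside the plate's near end on its -y side; leave it. Origin: centre of its underside.
- gun_scanner: Black hand scanner in its round stand, 110 mm across, about 205 mm high, loose, to the right; leave it. Origin: centre of its underside.
- mouse: Black computer mouse, 105 x 60 x 30 mm, loose, to the left; leave it. Origin: centre of its underside.
- pen_pot: White pot with pens, 76 mm across, pot 100 mm high, loose, far left; leave it. Origin: centre of its underside.
Not all that is in view belongs to the job. Leave any orange look-alike of the carton alone.

How it is judged:
By the outcome, as a careful person would: the job done as asked, in the order asked, and still so for the second after the job is handed in, with the robot touching nothing.
It also fails if it takes over 48 s, if anything falls off the work surface, if the arm or the gripper's body presses on something with over 40 N, if the wrist force passes 120 N, or if a joint passes its speed limit or range.

## Working session

There is one attempt and no reset: what is moved stays moved. The work goes in short steps, Python scripts to look and compute and a tool call to move; the robot and the scene stay as the last step left them, time stands still between calls to the robot, and variables do not carry over. Pictures are saved under pics/ and viewed, and the job is handed in when it is done.

Besides the shell and the picture viewer there is one more tool, called after ">>>" as name([rows], argument=value, ...), one row to a line, values as JSON. move_arm: Moves the arm, as the interface text tells. Its arguments: {"type":"object","properties":{"increments":{"type":"array","items":{"type":"array"}},"jaw":{"type":"number"}},"required":["increments"]}

```bash
ls; mkdir -p pics; python3 - <<'E'
from plant import ctrl
import cv2,pickle
o=ctrl.get_obs();print(o)
for n in("scene","top","wrist"):
    s=ctrl.snapshot(n);pickle.dump(s,open(f"pics/{n}0.pkl","wb"))
    cv2.imwrite(f"pics/{n}0.png",s["color"][...,::-1]);print(n,s["fx"],s["fy"],s["cx"],s["cy"],s["R"],s["t"])
E
```

```text
pics
{'clock': 0.0, 'joint_pos': array([-4.85805494e+01,  2.05919364e+01,  6.33706657e-01, -2.06310397e-02,
       -7.01344646e+01, -1.65063838e+01]), 'qvel': array([-0.03296106,  0.01138463, -0.01451778,  0.07957608,  0.04532627,
        0.0284045 ]), 'tau': array([ 2.81075936e-04, -5.82715631e+01,  2.93050700e+01,  6.99755743e+00,
        6.74096664e-03, -1.71473589e-04]), 'tool_pos': array([ 0.28410975, -0.61176323,  0.2256149 ]), 'orientation': array([ 1.79905615e+02, -7.74405063e-03, -1.55093953e+02]), 'force': array([0.57647449, 0.31574484, 0.06078274]), 'moment': array([ 0.02664189, -0.02282805, -0.04833176]), 'opening': 0.08741871703315379}
scene 427.83000267160867 427.83000267160867 257.6943148212221 190.7071226493068 [[-0.50711025  0.86187902  0.00193631]
 [ 0.55935154  0.33081743 -0.76005637]
 [-0.6557172  -0.3843493  -0.64985427]] [ 0.27652649 -0.20441248  2.10113216]
top 470.2608667424242 470.2608667424242 257.3638057323231 191.25422634532654 [[ 0.02968924 -0.99953357  0.00715527]
 [-0.98612099 -0.0304592  -0.1632104 ]
 [ 0.16335222 -0.00221037 -0.98656534]] [-0.04599451  0.52982551  1.77854255]
wrist 297.3186396354542 297.3186396354542 257.84391434307366 192.40715055380969 [[-0.42243027  0.90639428  0.00144072]
 [ 0.87856812  0.40906986  0.24653582]
 [ 0.2228693   0.10540997 -0.96913261]] [ 0.67539006 -0.02816052  0.38913745]
```

View pics/scene0.png

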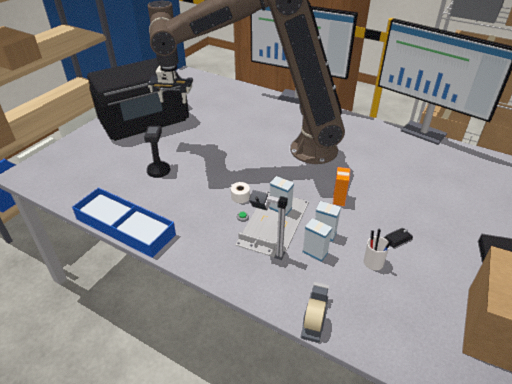

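View pics/top0.png

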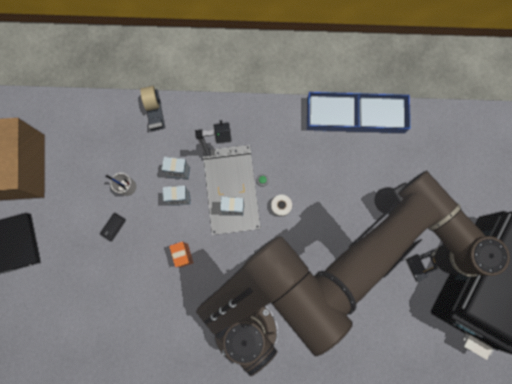

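View pics/wrist0.png

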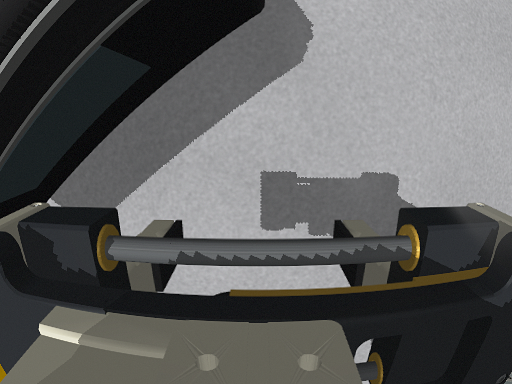

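The carton candidates in the top view are the pale box on the plate at (232,205), waiting2 at (174,165), waiting1 at (175,193) and the orange look-alike at (180,254). I choose (232,205), because it is the only one on the steel plate. Next is the close crop to check that.

```bash
python3 - <<'E'
import cv2
a=cv2.imread("pics/top0.png")[110:260,140:310];cv2.imwrite("pics/tc.png",cv2.resize(a,None,fx=4,fy=4,interpolation=cv2.INTER_CUBIC))
a=cv2.imread("pics/scene0.png")[160:275,215:355];cv2.imwrite("pics/sc.png",cv2.resize(a,None,fx=5,fy=5,interpolation=cv2.INTER_CUBIC))
E
```

```text
(no output)
```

View pics/tc.png

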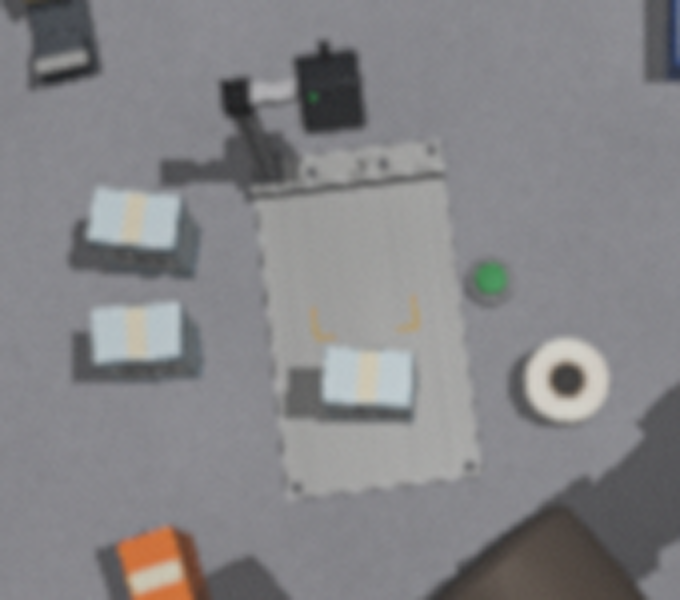

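View pics/sc.png

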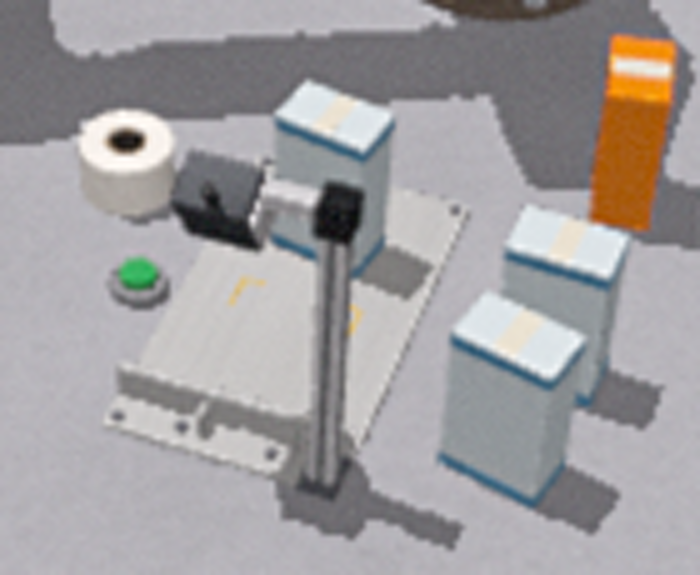

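```bash
cat > h.py <<'E'
import numpy as np,pickle
def ray(s,px,z):
    px=np.atleast_2d(px).astype(float);d=np.c_[(px[:,0]-s["cx"])/s["fx"],(px[:,1]-s["cy"])/s["fy"],np.ones(len(px))]
    c=-s["R"].T@s["t"];w=d@s["R"];return c+w*((z-c[2])/w[:,2])[:,None]
def proj(s,X):
    c=np.atleast_2d(X)@s["R"].T+s["t"];return np.c_[c[:,0]/c[:,2]*s["fx"]+s["cx"],c[:,1]/c[:,2]*s["fy"]+s["cy"]]
E
python3 - <<'E'
from h import *
import cv2
np.set_printoptions(precision=4,suppress=True)
T=pickle.load(open("pics/top0.pkl","rb"));S=pickle.load(open("pics/scene0.pkl","rb"))
f=lambda p:(np.array(p,float)+.5)/4-.5+[140,110]
g=lambda p:(np.array(p,float)+.5)/5-.5+[215,160]
P=ray(T,f([(288,497),(478,470),(440,142)]),.006);print("plate T",P, np.linalg.norm(np.diff(P,axis=0),axis=1))
Q=ray(S,g([(470,208),(107,420),(362,445)]),.006);print("plate S",Q)
ex=P[2]-P[1];print("yaw",np.degrees(np.arctan2(ex[1],ex[0])), "yaw from near", np.degrees(np.arctan2(*(P[0]-P[1])[[1,0]]))-90)
print("centre",(P[0]+P[2])/2)
print("marks",ray(T,f([(318,338),(416,328)]),.006))
print("stop top edge",ray(T,f([(262,190),(440,175)]),.036))
print("button T",ray(T,f([(490,278)]),.03),"S",ray(S,g([(138,270)]),.03))
for n in "TS":
    s=dict(T=T,S=S)[n];im=s["color"]
    hsv=cv2.cvtColor(im,cv2.COLOR_RGB2HSV)
    m=cv2.inRange(hsv,(50,120,40),(80,255,255));k,l,st,ce=cv2.connectedComponentsWithStats(m)
    print("green",n,[(st[i,4],ce[i],ray(s,ce[i],.032)[0]) for i in range(1,k) if st[i,4]>10])
print("carton top T",ray(T,f([(328,347),(412,350),(410,410),(322,402)]),.146))
print("carton top S",ray(S,g([(308,80),(395,122),(360,157),(274,123)]),.146))
E
```

```text
plate T [[ 0.3635  0.1431  0.006 ]
 [ 0.3954 -0.0411  0.006 ]
 [ 0.7242  0.0067  0.006 ]] [0.1869 0.3322]
plate S [[0.3674 0.144  0.006 ]
 [0.725  0.0105 0.006 ]
 [0.6492 0.1882 0.006 ]]
yaw 8.269791580662224 yaw from near 9.83117058652482
centre [0.5439 0.0749 0.006 ]
marks [[0.5211 0.1206 0.006 ]
 [0.5341 0.0243 0.006 ]]
stop top edge [[0.662  0.1796 0.036 ]
 [0.6827 0.0051 0.036 ]]
button T [[ 0.582  -0.0472  0.03  ]] S [[ 0.5948 -0.0427  0.03  ]]
green T [(np.int32(20), array([262.1 , 179.05]), array([ 0.5819, -0.0471,  0.032 ]))]
green S [(np.int32(32), array([242.1875, 214.5   ]), array([ 0.601 , -0.0388,  0.032 ]))]
carton top T [[0.4911 0.1    0.146 ]
 [0.4907 0.0234 0.146 ]
 [0.4356 0.0233 0.146 ]
 [0.4405 0.1033 0.146 ]]
carton top S [[0.4416 0.0244 0.146 ]
 [0.4533 0.1079 0.146 ]
 [0.5044 0.1038 0.146 ]
 [0.5024 0.0273 0.146 ]]
```

The crop shows the pale carton on the plate, top at about (370,377) in the crop, with the far stop at the top, the marks at about (318,338) and (416,328), and the button at (490,278). The choice stands. Next I hover behind it for a wrist view, staying above everything on the way.

>>> move_arm([
  [[8,20,35],0],
  [[10,30,35],-0.03],
  [[15,45,5],-0.04],
  [[15,45,0],-0.04],
  [[15,46,0],-0.04],
  [[15,46,0],-0.04],
  [[10,47,0],-0.04],
  [[10,48,0],-0.04],
], jaw=0.0)

```text
clock: 0.95
tool_pos: [0.3809, -0.2779, 0.2975]
orientation: [179.5, -0.1, -171.7]
force: [1.5, 1.2, -0.5]
opening: 0.0439
```

>>> move_arm([
  [[4,48,0],0],
  [[4,48,0],0],
  [[4,48,0],0],
  [[4,48,0],0],
  [[4,48,0],0],
  [[4,48,0],0],
  [[4,40,0],0],
  [[2,10,0],0],
])

```text
clock: 1.75
tool_pos: [0.4078, 0.0766, 0.2983]
orientation: [179.3, 0.2, -171.6]
force: [-0.1, -0.5, -0.1]
opening: 0.044
```

```bash
python3 - <<'E'
from plant import ctrl
import cv2,pickle
print(ctrl.get_obs()["tool_pos"])
for n in("wrist","top"):
    s=ctrl.snapshot(n);pickle.dump(s,open(f"pics/{n}1.pkl","wb"))
    cv2.imwrite(f"pics/{n}1.png",s["color"][...,::-1])
E
```

```text
[0.40777748 0.07660537 0.29828159]
```

View pics/wrist1.png

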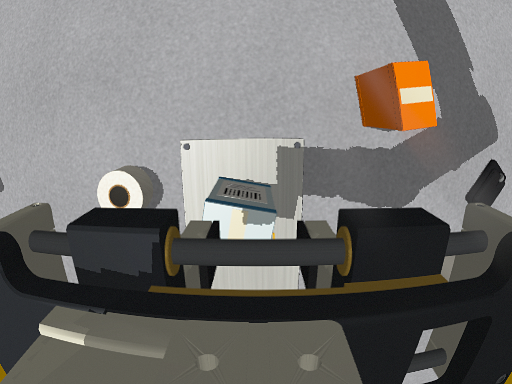

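The wrist view shows the label face edge-on at about (240,193), the near plate end from (182,141) to (303,140), and the roll at (122,190). The image's up direction points back toward the robot. I'll zoom in and measure.

```bash
python3 - <<'E'
import cv2
a=cv2.imread("pics/wrist1.png")[130:250,170:320];cv2.imwrite("pics/wc.png",cv2.resize(a,None,fx=5,fy=5,interpolation=cv2.INTER_CUBIC))
E
```

```text
(no output)
```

View pics/wc.png

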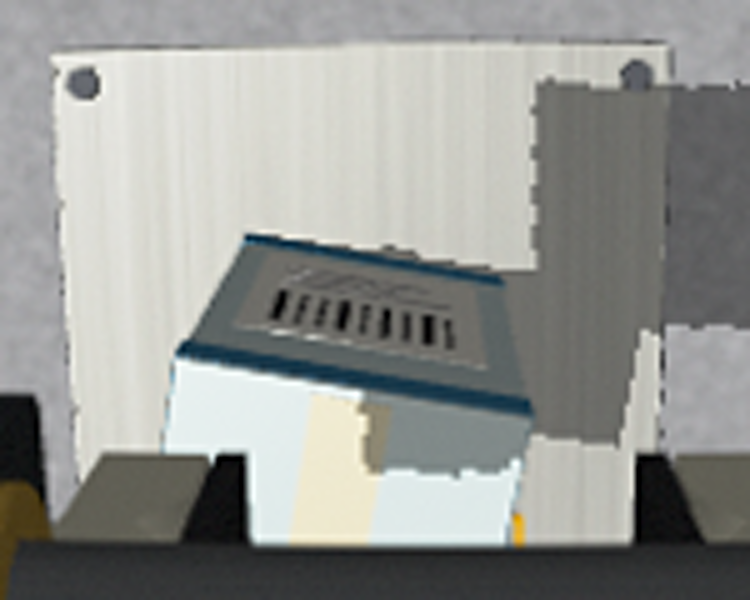

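```bash
cat >> h.py <<'E'
def wray(s,px,z):
    px=np.atleast_2d(px).astype(float);d=(px-[s["cx"],s["cy"]])/s["fx"];r=np.hypot(d[:,0],d[:,1])
    v=np.c_[d*(np.sin(r)/np.maximum(r,1e-9))[:,None],np.cos(r)]
    c=-s["R"].T@s["t"];w=v@s["R"];return c+w*((z-c[2])/w[:,2])[:,None]
E
python3 - <<'E'
from h import *
np.set_printoptions(precision=4,suppress=True)
W=pickle.load(open("pics/wrist1.pkl","rb"))
f=lambda p:(np.array(p,float)+.5)/5-.5+[170,130]
ang=lambda a,b:np.degrees(np.arctan2(*(b-a)[[1,0]]))
P=wray(W,f([(50,55),(670,47)]),.006);print("near plate",P,np.linalg.norm(P[1]-P[0]),ang(*P)-90)
L=wray(W,f([(53,100),(76,460)]),.006);print("left(-y) edge",L,ang(L[0],L[1]))
A=wray(W,f([(177,355),(533,412)]),.146);print("top edge",A,np.linalg.norm(A[1]-A[0]),ang(*A)-90)
B=wray(W,f([(246,236),(504,284)]),.006);print("bottom edge",B,np.linalg.norm(B[1]-B[0]),ang(*B)-90)
print("cam",-W["R"].T@W["t"])
th=np.radians(8.8);e=np.array([np.cos(th),np.sin(th)])
E
```

```text
near plate [[ 0.3912 -0.0457  0.006 ]
 [ 0.3619  0.1421  0.006 ]] 0.1900202505109414 8.84710910818967
left(-y) edge [[ 0.405  -0.0432  0.006 ]
 [ 0.5212 -0.0253  0.006 ]] 8.74993893679722
top edge [[0.4371 0.0229 0.146 ]
 [0.4386 0.1018 0.146 ]] 0.07895957210706053 -1.0965308074773361
bottom edge [[0.4392 0.0221 0.006 ]
 [0.4427 0.1035 0.006 ]] 0.08146527269848511 -2.474515982656257
cam [0.3412 0.0631 0.4554]
```

>>> move_arm([
  [[0,-4,-20],-0.04],
  [[0,-4,-40],-0.05],
  [[0,-3,-40],-0.05],
  [[0,-3,-40],-0.03],
  [[0,0,-30],0],
  [[0,0,-8],0],
  [[0,0,0],0],
  [[0,0,0],0],
])

```text
clock: 2.65
tool_pos: [0.4075, 0.0526, 0.1173]
orientation: [179.4, 0.4, 178.0]
force: [0.7, 0.0, 0.8]
opening: 0.044
```

>>> move_arm([
  [[0,5,0],0],
  [[0,5,0],0],
  [[5,0,0],0],
  [[5,0,0],0],
  [[5,0,0],0],
  [[4,0,0],0],
  [[4,0,0],0],
  [[4,0,0],0],
])

```text
clock: 3.45
tool_pos: [0.4398, 0.0655, 0.1221]
orientation: [179.1, 0.8, 178.1]
force: [-0.8, -0.9, 1.1]
opening: 0.0438
```

```bash
cat > snap.py <<'E'
import sys,cv2,pickle
from plant import ctrl
tag=sys.argv[1]
o=ctrl.get_obs();print(o["clock"],o["tool_pos"],o["force"])
for n in sys.argv[2:]:
    s=ctrl.snapshot(n);pickle.dump(s,open(f"pics/{n}{tag}.pkl","wb"));im=s["color"][...,::-1]
    cv2.imwrite(f"pics/{n}{tag}.png",im)
    if n=="scene": im=cv2.resize(im[150:290,200:370],None,fx=4,fy=4,interpolation=cv2.INTER_CUBIC);cv2.imwrite(f"pics/{n}{tag}c.png",im)
    if n=="top": im=cv2.resize(im[110:260,140:310],None,fx=4,fy=4,interpolation=cv2.INTER_CUBIC);cv2.imwrite(f"pics/{n}{tag}c.png",im)
E
python3 snap.py 2 wrist scene
```

```text
3.45 [0.43975834 0.06547392 0.12214756] [-0.75044568 -0.86395498  1.1121046 ]
```

View pics/wrist2.png

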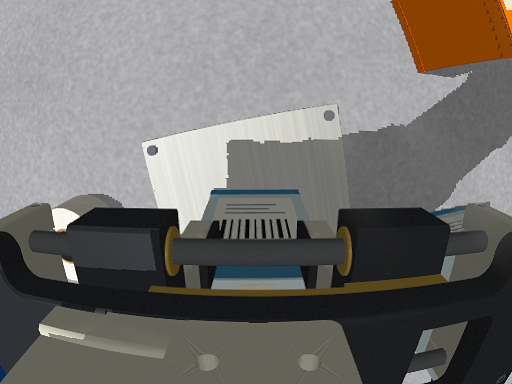

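View pics/scene2c.png

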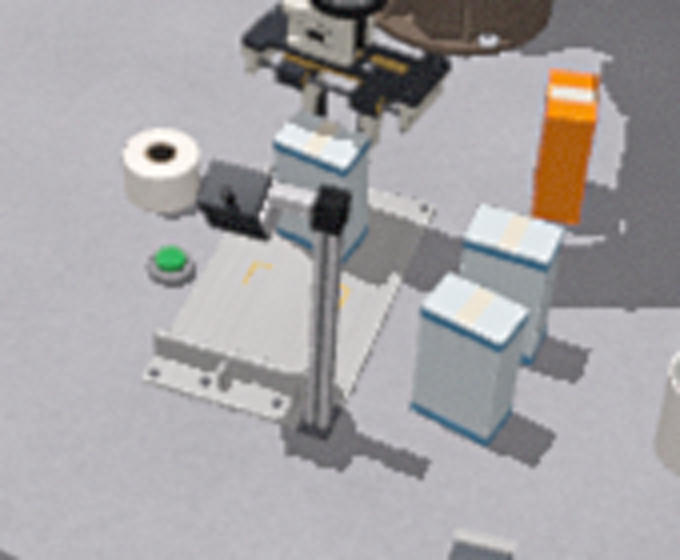

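The wrist view shows the label face, middle at about (255,230), centred between the fingers at columns 195 and 315. The carton has just begun to lean. I'll keep pushing along its own x.

>>> move_arm([
  [[6,-0.5,-0.5],0],
  [[6,-0.5,-0.5],0],
  [[6,-0.5,-0.5],0],
  [[6,-0.5,-0.5],0],
  [[6,0,-0.5],0],
  [[5,0,0],0],
  [[4,0,0],0],
  [[0,0,0],0],
])

```text
clock: 4.35
tool_pos: [0.4827, 0.0631, 0.1189]
orientation: [179.1, 0.8, 178.0]
force: [0.6, 0.8, 0.1]
opening: 0.0437
```

```bash
python3 snap.py 3 wrist scene
```

```text
4.35 [0.48268617 0.06311109 0.11893953] [0.60596841 0.81445558 0.10757044]
```

View pics/wrist3.png

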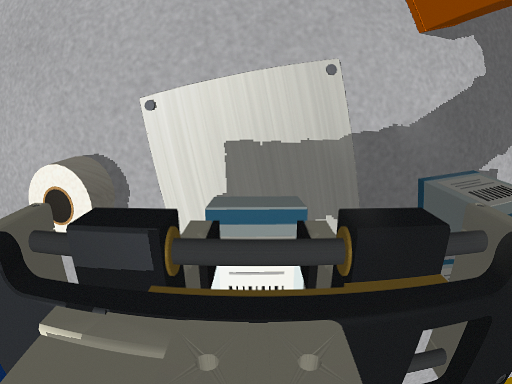

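View pics/scene3c.png

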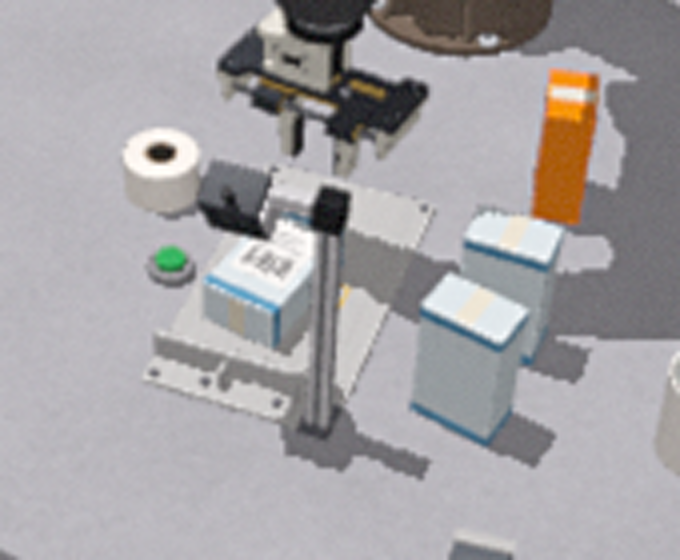

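The carton lies label up. In the wrist view its trailing top edge runs from about (206,208) to (307,208). I'll measure that edge.

```bash
python3 - <<'E'
from h import *
import cv2
np.set_printoptions(precision=4,suppress=True)
W=pickle.load(open("pics/wrist3.pkl","rb"))
a=cv2.cvtColor(W["color"],cv2.COLOR_RGB2BGR)[180:250,190:330];cv2.imwrite("pics/wc3.png",cv2.resize(a,None,fx=5,fy=5,interpolation=cv2.INTER_CUBIC))
A=wray(W,[(205.5,208),(307.5,208)],.056);print(A,np.linalg.norm(A[1]-A[0]),np.degrees(np.arctan2(*(A[1]-A[0])[[1,0]]))-90)
A=wray(W,[(210,197),(300,197)],.006);print(A,np.linalg.norm(A[1]-A[0]))
E
```

```text
[[0.4837 0.0213 0.056 ]
 [0.4867 0.1012 0.056 ]] 0.07993776222738792 -2.152719209145573
[[0.4889 0.0175 0.006 ]
 [0.4921 0.1029 0.006 ]] 0.08546370459168529
```

View pics/wc3.png

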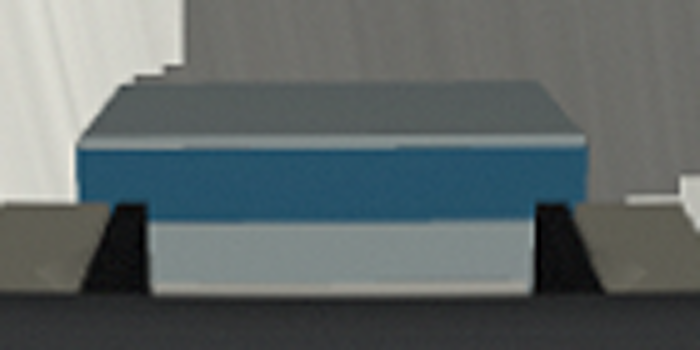

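>>> move_arm([
  [[-18,-4,0],0.04],
  [[-16,-4,0],0.05],
  [[-4,-3,-10],0.05],
  [[0,-2,-28],0.05],
  [[0,0,-30],0],
  [[0,0,-18],0],
  [[0,0,-6],0],
  [[0,0,0],0],
], jaw=-0.35)

```text
clock: 5.25
tool_pos: [0.4422, 0.05, 0.0264]
orientation: [179.0, 1.1, -170.5]
force: [-0.2, -0.2, 1.2]
opening: 0.0283
```

>>> move_arm([
  [[1,-5,-3],0],
  [[4,-4,-2],0],
  [[8,1.2,0],0],
  [[8,1.2,0],0],
  [[7,1.1,0],0],
  [[6,0.9,0],0],
  [[6,0.9,0],0],
  [[5,0.8,0],0],
])

```text
clock: 6.05
tool_pos: [0.4928, 0.0475, 0.0242]
orientation: [178.9, 1.3, -170.5]
force: [-1.0, -0.6, 0.7]
opening: 0.0288
```

```bash
python3 snap.py 4 wrist scene; python3 - <<'E'
import cv2
a=cv2.imread("pics/wrist4.png")[180:300,170:340];cv2.imwrite("pics/wc4.png",cv2.resize(a,None,fx=4,fy=4,interpolation=cv2.INTER_CUBIC))
E
```

```text
6.05 [0.49276658 0.04746129 0.02418874] [-1.02759624 -0.64444428  0.68820904]
```

View pics/wrist4.png

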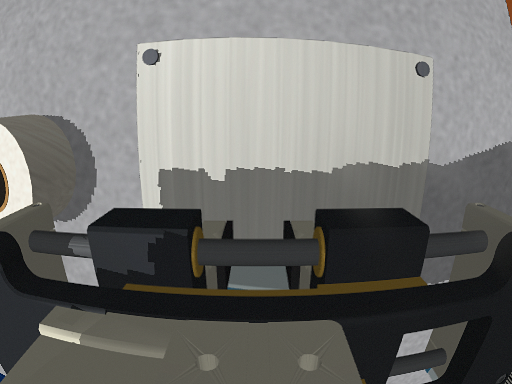

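View pics/scene4c.png

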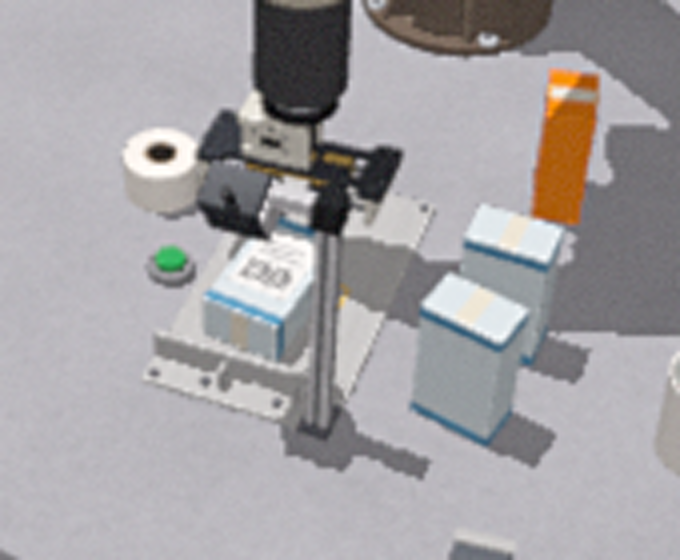

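The carton is turning square. Next I push on along the plate.

>>> move_arm([
  [[5,0.8,-0.5],-0.012],
  [[5,0.8,-0.3],0],
  [[5,0.8,0],0],
  [[4,0.6,0],0],
  [[3,0.5,0],0],
  [[2,0.3,0],0],
  [[2,0.3,0],0],
  [[1,0.2,0],0],
])

```text
clock: 6.95
tool_pos: [0.5211, 0.0518, 0.023]
orientation: [178.9, 1.3, -171.3]
force: [-1.3, 0.3, 1.0]
opening: 0.0284
```

```bash
python3 snap.py 5 top scene
```

```text
6.95 [0.5211136  0.05184662 0.02302855] [-1.2524005   0.2827902   0.99174567]
```

View pics/top5c.png

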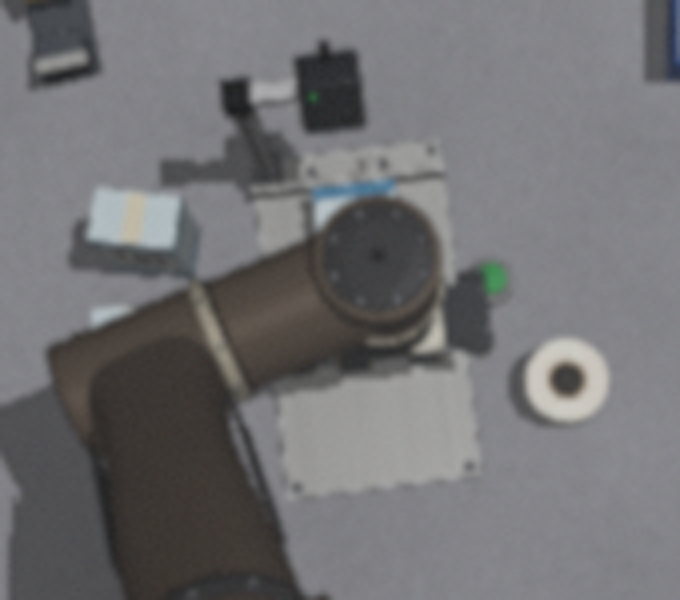

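View pics/scene5c.png

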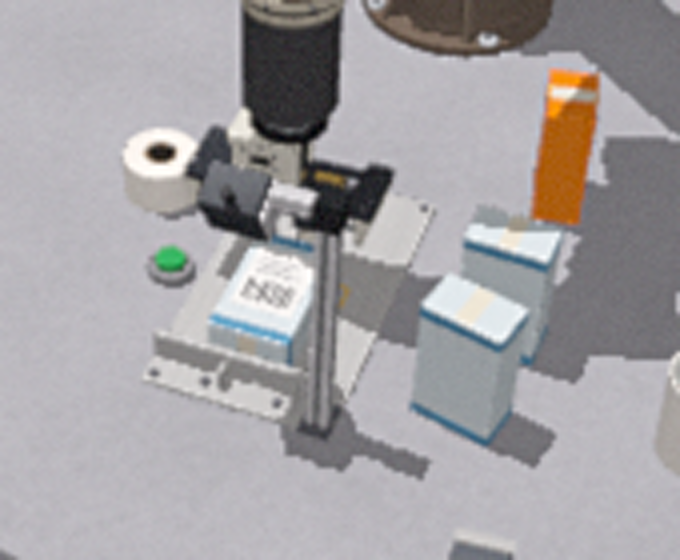

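The leading edge is square to the stop, with a few millimetres to go. I'll creep in until the force rises.

>>> move_arm([
  [[2,0.3,0],0],
  [[2,0.3,0],0],
  [[1.5,0.2,0],0],
  [[1.5,0.2,0],0],
  [[1,0.2,0],0],
  [[1,0.2,0],0],
  [[1,0.2,0],0],
  [[1,0.2,0],0],
])

```text
clock: 7.85
tool_pos: [0.5269, 0.0523, 0.0221]
orientation: [179.0, 0.7, -171.3]
force: [-5.2, 0.4, 3.1]
opening: 0.0285
```

>>> move_arm([
  [[1.5,0.2,0],0],
  [[2,0.3,0],0],
  [[2,0.3,0],0],
  [[2,0.3,0],0],
  [[2,0.3,0],0],
  [[2,0.3,0],0],
  [[2,0.3,0],0],
  [[0,0,0],0],
])

```text
clock: 8.65
tool_pos: [0.5263, 0.0508, 0.0197]
orientation: [179.2, -0.8, -171.4]
force: [0.9, -0.5, -1.0]
opening: 0.0287
```

```bash
python3 snap.py 6 top scene
```

```text
8.65 [0.52631716 0.05077148 0.01969198] [ 0.88895207 -0.49352506 -1.03688446]
```

View pics/top6c.png

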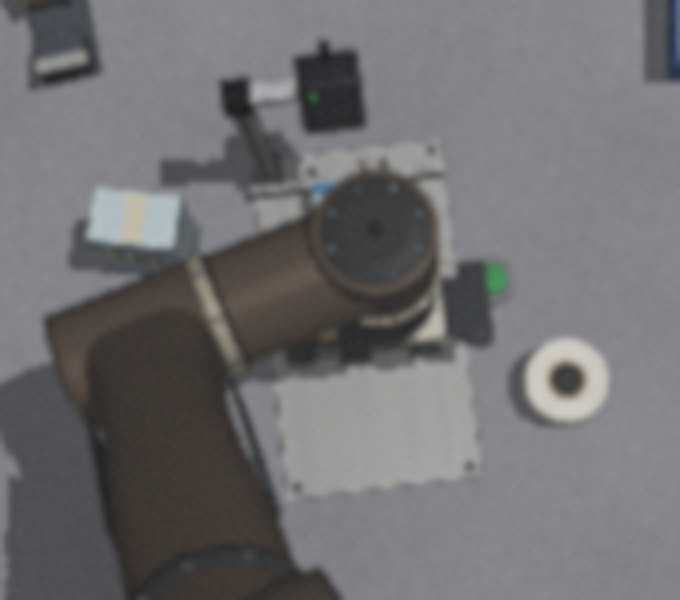

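View pics/scene6c.png

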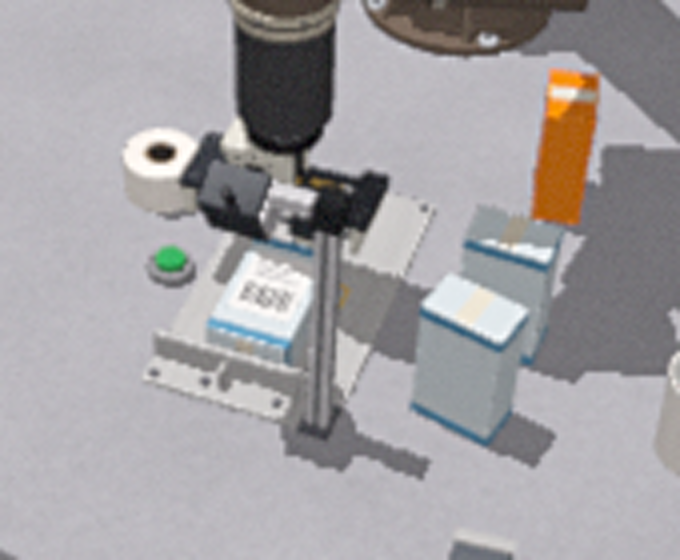

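The pusher stopped at fixture x of about -20.8 mm, so the finger face is near -11 mm, which agrees with the home position. I'll back off straight, rise, and look.

>>> move_arm([
  [[-4,-0.6,0],0],
  [[-8,-1.2,0],0],
  [[-10,-1.5,0],0],
  [[-10,-1.5,0],0],
  [[-4,-1,15],0],
  [[0,0,35],0],
  [[0,0,40],0],
  [[0,-10,40],0],
])

```text
clock: 9.55
tool_pos: [0.4818, 0.033, 0.1484]
orientation: [179.3, -1.3, -171.4]
force: [0.9, 1.1, 0.1]
opening: 0.0283
```

>>> move_arm([
  [[5,-30,30],0],
  [[12,-35,0],0],
  [[15,-35,0],0],
  [[15,-30,0],0],
  [[15,-15,0],0],
  [[10,0,0],0],
  [[0,0,0],0],
  [[0,0,0],0],
])

```text
clock: 10.35
tool_pos: [0.5535, -0.1161, 0.1882]
orientation: [179.2, -0.3, -171.2]
force: [-1.3, -0.3, -0.1]
opening: 0.0285
```

```bash
python3 snap.py 7 top scene wrist
```

```text
10.35 [ 0.55349878 -0.11614803  0.18819329] [-1.28598664 -0.34171404 -0.12771728]
```

View pics/top7c.png

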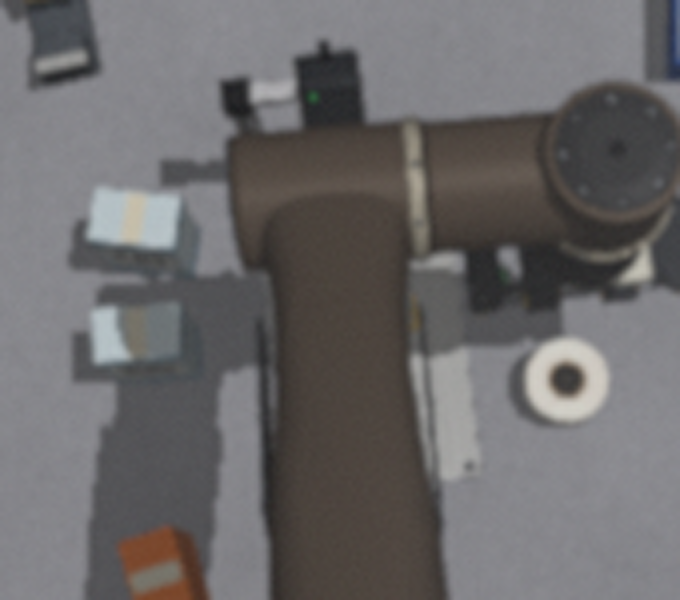

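View pics/scene7c.png

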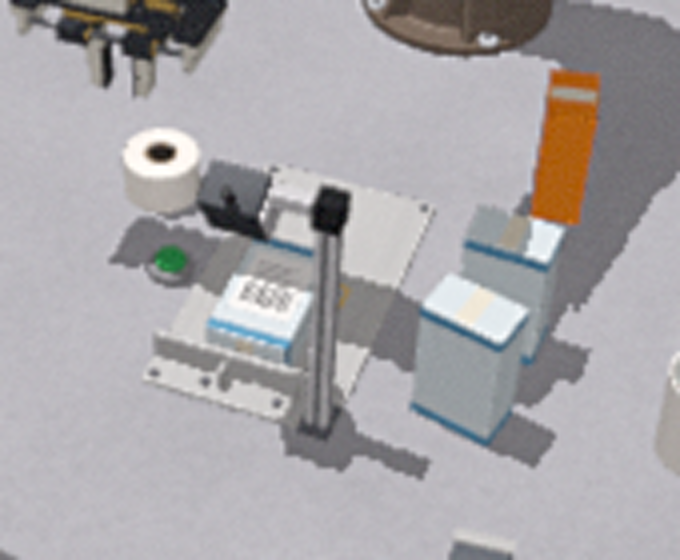

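View pics/wrist7.png

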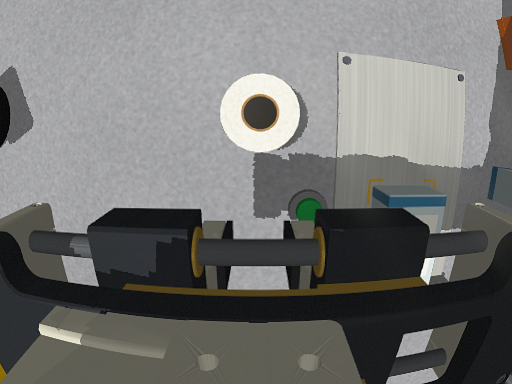

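The wrist view shows the button at (309,210), the trailing end of the carton at about (372-445,186), and a yellow mark at (370,181). I'll measure flushness and the button from this.

```bash
python3 - <<'E'
from h import *
import cv2
W=pickle.load(open("pics/wrist7.pkl","rb"))
a=cv2.cvtColor(W["color"],cv2.COLOR_RGB2BGR)[165:245,280:480];cv2.imwrite("pics/wc7.png",cv2.resize(a,None,fx=4,fy=4,interpolation=cv2.INTER_CUBIC))
a=cv2.imread("pics/scene7.png")[200:260,230:290];cv2.imwrite("pics/sc7.png",cv2.resize(a,None,fx=10,fy=10,interpolation=cv2.INTER_CUBIC))
E
```

```text
(no output)
```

View pics/wc7.png

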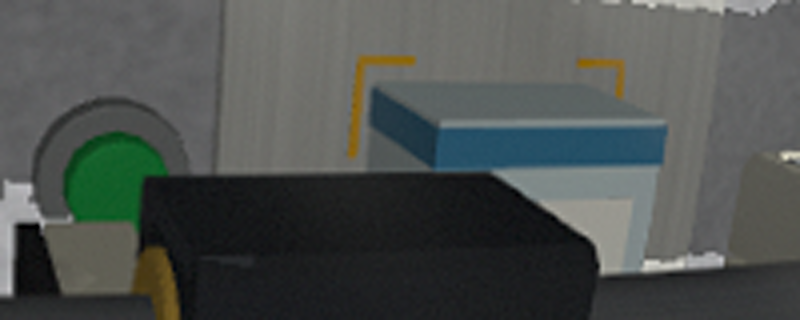

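View pics/sc7.png

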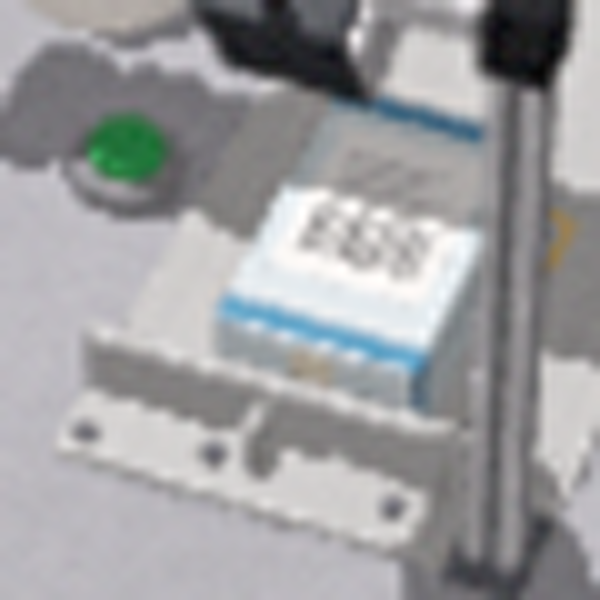

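```bash
python3 - <<'E'
from h import *
np.set_printoptions(precision=1,suppress=True)
W=pickle.load(open("pics/wrist7.pkl","rb"));S=pickle.load(open("pics/scene7.pkl","rb"))
th=np.radians(8.8);M=np.array([[np.cos(th),np.sin(th)],[-np.sin(th),np.cos(th)]])
F=lambda P:((P[:,:2]-[.5446,.0742])@M.T)*1000
f=lambda p:(np.array(p,float)+.5)/4-.5+[280,165]
g=lambda p:(np.array(p,float)+.5)/10-.5+[230,200]
print("marks",F(wray(W,f([(358,60),(622,63)]),.006)))
print("trail bottom",F(wray(W,f([(373,86),(588,84)]),.006)))
print("trail top",F(wray(W,f([(438,124),(666,124)]),.056)))
print("lead top",F(ray(S,g([(218,312),(418,362)]),.056)))
print("stop top front?",F(ray(S,g([(90,330),(450,425)]),.036)))
for z in(.02,.025,.03):print("btn",F(wray(W,f([(118,184)]),z)),1e3*wray(W,f([(118,184)]),z), 'S',F(ray(S,g([(128,143)]),z)))
E
```

```text
marks [[-18.  -51.2]
 [-18.3  49.5]]
trail bottom [[ -9.8 -45.3]
 [-10.9  36.1]]
trail top [[-10.6 -46.1]
 [-10.2  33.7]]
lead top [[129.3 -43.5]
 [125.6  34.9]]
stop top front? [[138.2 -92.4]
 [133.2  50.8]]
btn [[  16.5 -128.6]] [[580.6 -50.4  20. ]] S [[  23.3 -126.4]]
btn [[  14.9 -129.6]] [[579.1 -51.6  25. ]] S [[  28.1 -124.2]]
btn [[  13.3 -130.6]] [[577.7 -52.8  30. ]] S [[  32.9 -122.1]]
```

The trailing end is at fixture x = -9.8 to -10.9 mm across its width, where home is -10, so it is flush and square within the measuring error. Next is the button. I'll press it with the +y finger alone, which sits 24.7 mm from the TCP, so the TCP goes to about (0.588, -0.074).

>>> move_arm([
  [[10,10,0],0],
  [[10,12,-20],0],
  [[8,12,-25],0],
  [[3,5,-30],0],
  [[1,1,-25],0],
  [[0,0,-15],0],
  [[0,0,-10],0],
  [[0,0,0],0],
])

```text
clock: 11.3
tool_pos: [0.5893, -0.0667, 0.0622]
orientation: [179.2, 0.2, -170.7]
force: [0.1, 0.1, 0.9]
opening: 0.0285
```

```bash
python3 snap.py 8 wrist scene
```

```text
11.3 [ 0.58932191 -0.06673268  0.06218119] [0.14055656 0.1485448  0.86711109]
```

View pics/wrist8.png

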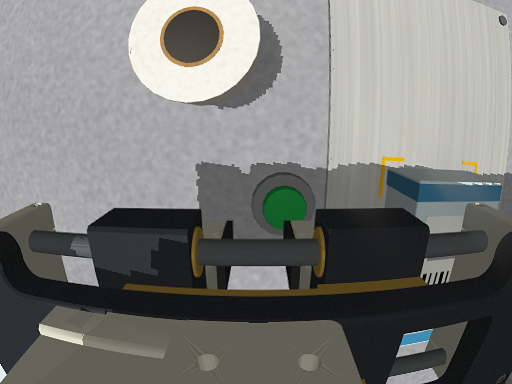

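View pics/scene8c.png

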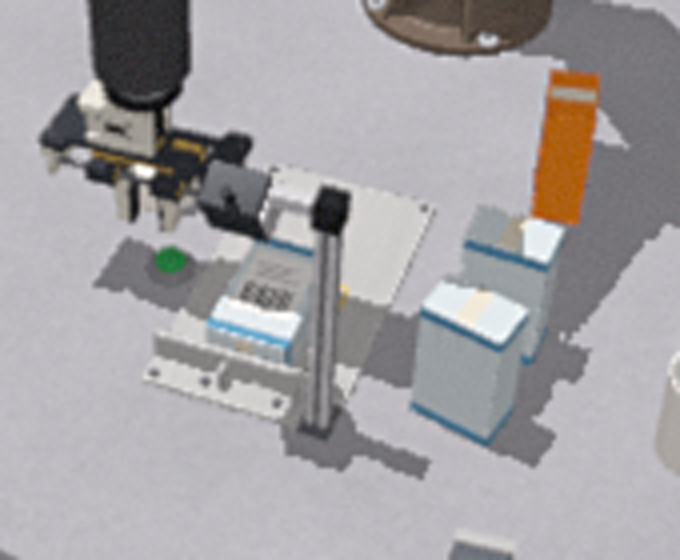

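The wrist view shows the button at (284,208), slightly behind and inside the right-hand finger, which spans columns 285-312. I'll triangulate the button from the two wrist views and the top view.

```bash
python3 - <<'E'
from h import *
import cv2
np.set_printoptions(precision=1,suppress=True)
W8=pickle.load(open("pics/wrist8.pkl","rb"));W7=pickle.load(open("pics/wrist7.pkl","rb"));T=pickle.load(open("pics/top0.pkl","rb"));S=pickle.load(open("pics/scene0.pkl","rb"))
hsv=cv2.cvtColor(W8["color"],cv2.COLOR_RGB2HSV);m=cv2.inRange(hsv,(50,120,30),(80,255,255));ys,xs=np.nonzero(m)
print("green bbox",xs.min(),xs.max(),ys.min(),ys.max())
for y in range(ys.min(),ys.max(),5):print(y,xs[ys==y].min(),xs[ys==y].max())
for z in(.01,.015,.02,.025,.03):
    print(z,1e3*wray(W8,[(284.5,208)],z)[0,:2],1e3*wray(W7,[(309.3,210.8)],z)[0,:2],1e3*ray(T,[(262.1,179.05)],z)[0,:2],1e3*ray(S,[(242.2,214.5)],z)[0,:2])
E
```

```text
green bbox 263 306 186 229
186 280 288
191 270 298
196 266 302
201 263 304
206 263 306
211 263 305
216 265 304
221 267 290
226 273 283
0.01 [584.4 -48.4] [583.6 -47.7] [586.2 -47.3] [581.7 -51.4]
0.015 [583.  -49.2] [582.2 -48.9] [585.2 -47.3] [586.1 -48.5]
0.02 [581.5 -50. ] [580.7 -50.1] [584.2 -47.2] [590.5 -45.7]
0.025 [580.  -50.8] [579.3 -51.4] [583.3 -47.1] [594.9 -42.8]
0.03 [578.6 -51.6] [577.9 -52.6] [582.3 -47.1] [599.2 -39.9]
```

>>> move_arm([
  [[-1,-4,0],0],
  [[-1,-3,-8],0],
  [[0,0,-10],0],
  [[0,0,-8],0],
  [[0,0,-4],0],
  [[0,0,-3],0],
  [[0,0,-2],0],
  [[0,0,-1],0],
])

```text
clock: 12.2
tool_pos: [0.5899, -0.0749, 0.0279]
orientation: [179.2, 0.6, -170.8]
force: [0.3, -0.8, 1.2]
opening: 0.0287
```

>>> move_arm([
  [[-1,0,-1],0],
  [[-1,0,-1.5],0],
  [[0,0,-1.5],0],
  [[0,0,-1.5],0],
  [[0,0,-1.5],0],
  [[0,0,-1.5],0],
  [[0,0,-1.5],0],
  [[0,0,-1.5],0],
])

```text
clock: 13.0
tool_pos: [0.5883, -0.0747, 0.0169]
orientation: [179.3, 0.7, -170.7]
force: [-1.6, 0.7, 3.6]
opening: 0.0286
```

>>> move_arm([
  [[0,0,-1.5],0],
  [[0,0,-1.5],0],
  [[0,0,-1.5],0],
  [[0,0,-2],0],
  [[0,0,-2],0],
  [[0,0,-2],0],
  [[0,0,-2],0],
  [[0,0,-2],0],
])

```text
clock: 13.8
tool_pos: [0.5886, -0.0748, 0.0156]
orientation: [179.4, 0.9, -170.4]
force: [-9.1, 1.8, 22.3]
opening: 0.0285
```

```bash
python3 snap.py 9 scene wrist
```

```text
13.8 [ 0.58858587 -0.07475087  0.01563634] [-9.09120943  1.79862167 22.29900097]
```

View pics/wrist9.png

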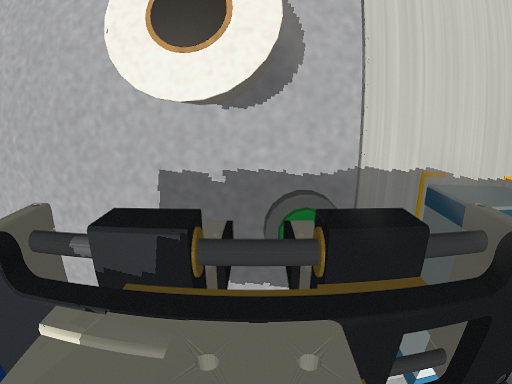

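View pics/scene9c.png

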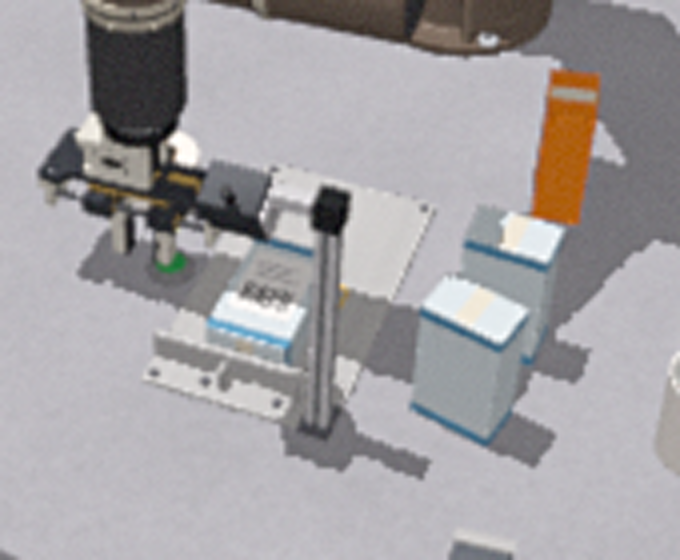

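The arm stalled at z = 15.6 mm under 22 N, well over the 5 N needed. I'll let go in stages to see the spring force through the travel.

>>> move_arm([
  [[0,0,1],0],
  [[0,0,1],0],
  [[0,0,0.5],0],
  [[0,0,0],0],
  [[0,0,0],0],
  [[0,0,0],0],
  [[0,0,0],0],
  [[0,0,0],0],
])

```text
clock: 14.7
tool_pos: [0.5884, -0.0747, 0.0188]
orientation: [179.4, 0.9, -170.4]
force: [-0.9, 1.5, 3.4]
opening: 0.0284
```

It reads about 3.4 N at 18.8 mm, so this is the spring region above a hard bottom at 15.6 mm, and the button was fully down. Now I let go and move clear.

>>> move_arm([
  [[0,0,5],0],
  [[0,0,12],0],
  [[0,0,30],0],
  [[0,0,40],0],
  [[0,0,45],0],
  [[0,0,45],0],
  [[0,0,45],0],
  [[0,0,0],0],
])

```text
clock: 15.5
tool_pos: [0.5855, -0.0758, 0.2533]
orientation: [179.5, 0.9, -170.4]
force: [0.1, 0.1, -0.2]
opening: 0.0283
```

>>> move_arm([
  [[-10,-30,10],0],
  [[-15,-45,0],0],
  [[-15,-45,0],0],
  [[-15,-45,0],0],
  [[-15,-45,0],0],
  [[-15,-45,0],0],
  [[-15,-45,0],0],
  [[-5,-20,0],0],
])

```text
clock: 16.3
tool_pos: [0.476, -0.4032, 0.2732]
orientation: [179.7, 1.6, -169.9]
force: [-0.7, 0.2, 0.2]
opening: 0.0286
```

```bash
python3 snap.py 10 scene top
```

```text
16.3 [ 0.47602757 -0.40320712  0.27315806] [-0.68040236  0.1636915   0.22216727]
```

View pics/top10c.png

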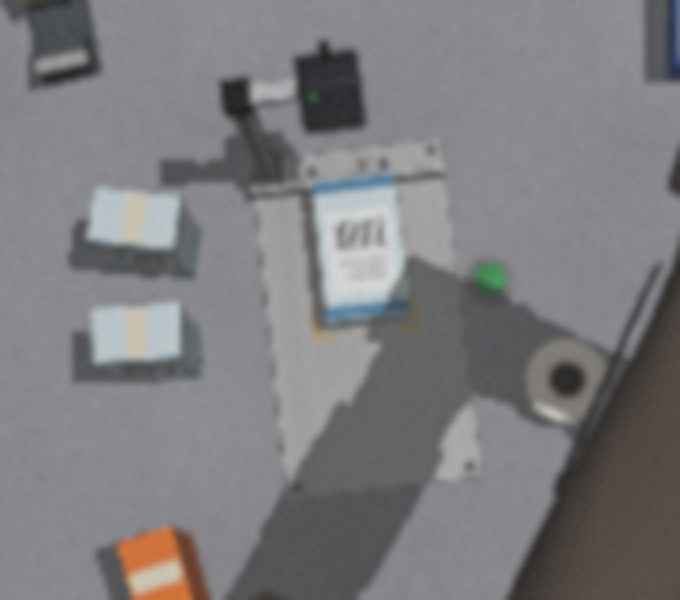

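View pics/scene10c.png

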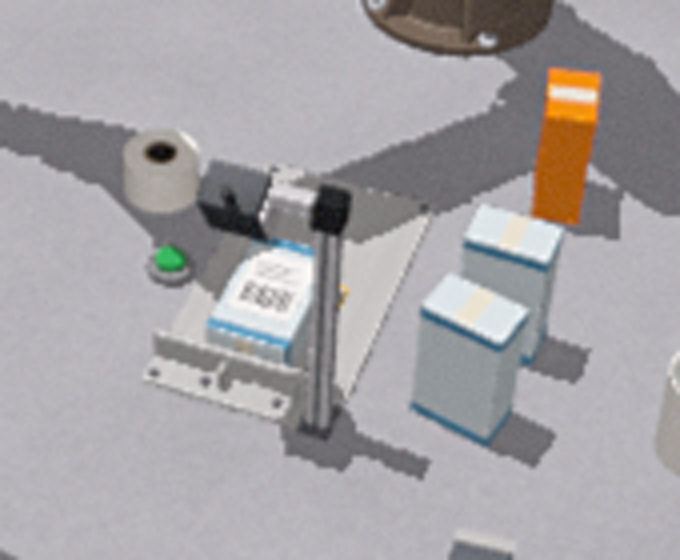

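The top view shows the carton label up against the stop, its leading band from (312,187) to (394,177) in the crop. The button is free and the neighbours are where they were. One numeric check before handing in.

```bash
python3 - <<'E'
from h import *
import cv2
np.set_printoptions(precision=1,suppress=True)
T=pickle.load(open("pics/top10.pkl","rb"));T0=pickle.load(open("pics/top0.pkl","rb"))
th=np.radians(8.8);M=np.array([[np.cos(th),np.sin(th)],[-np.sin(th),np.cos(th)]])
F=lambda P:((P[:,:2]-[.5446,.0742])@M.T)*1000
hsv=cv2.cvtColor(T["color"],cv2.COLOR_RGB2HSV);m=cv2.inRange(hsv,(95,110,60),(115,255,255));m[:150]=0;m[195:]=0;m[:,:215]=0;m[:,245:]=0
k,l,st,ce=cv2.connectedComponentsWithStats(m)
for i in range(1,k):
    if st[i,4]<10:continue
    ys,xs=np.nonzero(l==i);P=F(ray(T,np.c_[xs,ys],.056));p=np.polyfit(P[:,1],P[:,0],1);print(st[i],"mean",P.mean(0),"slope deg",np.degrees(np.arctan(p[0])))
f=lambda p:(np.array(p,float)+.5)/4-.5+[140,110]
print("lead",F(ray(T,f([(312,187),(394,177)]),.056)),"trail",F(ray(T,f([(325,320),(410,308)]),.056)))
a=T["color"].astype(int);b=T0["color"].astype(int)
E
```

```text
lead [[124.1  36.1]
 [124.3 -44.3]] trail [[ -7.9  38.1]
 [ -6.3 -44.4]]
```

```bash
python3 - <<'E'
from plant import ctrl
print(ctrl.close_job())
E
```

```text
the job is handed in; nothing more can be done
None
```

The carton is on its back with its label up, against the end stop, and the read button has been pressed and let go. I handed the job in at about 16.4 s; it reports no verdict.

**What I did:** I tipped the carton by pushing its label face with two fingertips. I then slid it on at its trailing end with the fingers spread and level with the stop. It came to rest after the push reached about 5 N. One fingertip pressed the button until it stalled at 15.6 mm under about 22 N. At 18.8 mm it pushed back with about 3.4 N, which shows spring travel above a hard bottom. I then released it and moved the arm clear.

**Last checks:**
- **Against the stop:** the close wrist view put the trailing end at fixture x = -9.8 to -10.9 mm, where home is -10, so it was square within about 1°.
- **Disagreements:** the coarser top view put the edges at about 124 and -7 mm. That is 8 mm short of the true length, so its edges are blurred; its centre of 58.5 mm agrees with home to about 1.5 mm. The leading edge in the scene camera read 129.3 and 125.6 mm, a tilt of about 4 mm (one pixel there), which the other two views do not show. A check of the blue bands by colour mask found nothing.
- **Other objects:** by eye, the scanner, waiting cartons, roll and orange look-alike are where they were in the final pictures. The mouse, pen pot and hand scanner were mostly outside those crops, but the arm was never near the mouse or the pot and passed well above the hand scanner.

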